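# Put the polishing kit back in its matching holders

### The arm

A 7-joint arm with a two-finger parallel gripper is mounted at the origin on a cart in front of the work surface, level with it; the furniture and walls round the work are solid. World frame = base frame: x ahead of the robot, y to its left, z up, the work surface at z = 0. Lengths are in m, angles in rad, forces in N, time in s.
With the tool pointing down it reaches from about 0.35 to 0.9 m from the base axis. Payload 8.1 kg.
Tool frame: the origin (TCP) lies between the finger pads; the fingertips stand 22 mm ahead of it and the grasp point (between the pads) lies 3 mm ahead of it (arm.tip_reach is the distance from the TCP to the fingertips, in m); z points along the fingers, y is the line along which they close (so a half turn about z gives the same grasp; the last joint's range is limited). The gripper opens to 92 mm and grips with 3 to 60 N. Pads are 19 mm wide; open, the fingers measure 130 mm over their backs; the gripper's body (75 mm by 190 mm) begins 47 mm behind the grasp point.
Start: joints at [1.142, 0.434, 0.025, 1.573, -0.012, 1.134, -0.075], TCP at [0.2, -0.592, 0.249] pointing down, gripper open.
Joint ranges: [-2.62, 2.62], [-0.44, 2.09], [-1.27, 1.32], [0.08, 2.57], [-1.32, 4.46], [0.12, 2], [-2.74, 2.74]. Speed limits (rad/s): [2.22, 2.22, 3.01, 3.01, 3.14, 3.14, 3.14].

### API

Orientations are given as a rotation vector (axis times angle).
In Python, from cell import telemetry, vision, job, arm gives the robot as it stands. The module is installed in compiled form; this text tells all that it offers.
- The arm moves only by the shell command python3 -m creep 'ROWS' [FORCE]. ROWS is text: rows parted by semicolons, each of 7 numbers parted by spaces: the finger opening in cm, from 0 to 9.18, then the shift along the tool's x, y, z in cm, then the turn, a rotation vector about the tool's x, y, z in degrees. A call has 1 to 5 rows; each row is the pose to reach, as a shift and turn from the pose commanded when the call began, along the tool's axes at that moment; what a row does not reach only later rows make up. A row lasts 1/8 s, in which the tool goes at most 62.5 mm and 10.7 degrees, less where a joint would pass 70% of its speed; a pose out of reach is approached as far as the arm can. A call with a gripper value outside its range is refused whole. The fingers move at their own pace and stop on an object; FORCE is the grip in N (left out, the last holds). Time passes only in rows, so rows that repeat a pose let the fingers close. It gives the time, the measured TCP pose, the force, the opening and the grip force at its end, in the units of the state.
- telemetry.observe(): the state, without advancing time (a new reading comes with each control period).
- vision.get_image(name): name is "side" or "top" or "wrist"; returns the picture (420x560x3 uint8, red, green, blue); there is no depth.
- vision.camera_info(name): a dict with "fov_y" (degrees; the focal length in pixels is half the picture's height over the tangent of half this angle, whatever the lens; pixels are square), "cx", "cy" (the principal point, pixels), "dist_coeffs" ([k1, k2, p1, p2, k3] as OpenCV has them; the pictures are not rectified), "extrinsics" (4x4, takes a point from camera to world coordinates). Camera axes: x right, y down, z forward; pixel columns grow to the right and rows downward; lengths in m; the calibration is good to about 2 mm. A picture is of the moment at which its call begins: read the wrist's pose just before it. camera_info takes no time and is no camera call; for the wrist camera it gives the pose at the moment of the call.
- job.sign_off(): hands the job in; it is judged then, once.
The state is a dict: "clock": time; "joints": joint angles; "dq": joint speeds; "joint_efforts": joint torques, N m; "position": TCP position; "ee_rot": TCP orientation; "force": force on the tool from outside, world axes, zero at the start; "ft_torque": the same for the moment, N m; "width": opening from 0.0 (shut) to 1.0 (fully open); "gripper_force": force on a finger pad.
Only numpy, scipy, OpenCV 4.12 (cv2) and the standard library are available. Lean on these libraries where they do the work, as an engineer would, in place of code of your own. Each camera call takes 0.05 s, during which the arm holds its last target. There are 200 camera calls.

### The job

Tidy the polishing kit away: lay the green compound bar flat in the tray with the green floor and the brown bar flat in the tray with the red-brown floor, stand the rusty iron polishing head upright in the round wooden dish, and set the pink stone sphere on the grey pipe ring. Let go of everything, and leave the grey tin standing where it is.

Things in the scene. Friction and masses are not known exactly. Their poses are not given: they have to be found in the camera images.
- green_bar: dull green bar of polishing compound, a block 106 mm long, 36 mm wide and 30 mm high, worn at one end, loose, about 0.16 kg, lying flat. Origin: centre of its underside; z up. In its own x-y plane the long axis points 1.71 rad (anticlockwise seen from above) from its x axis; grip it across the 36 mm width
- brown_bar: red-brown bar of polishing compound, a block 86 mm long, 36 mm wide and 30 mm high, worn at one end, loose, about 0.16 kg, lying flat. Origin: centre of its underside; z up. In its own x-y plane the long axis points 1.99 rad (anticlockwise seen from above) from its x axis; grip it across the 36 mm width
- pink_sphere: polished pale pink stone sphere, 65 mm in diameter, loose, about 0.4 kg. Its origin is a point on its surface (the underside at the start) and turns with it if it rolls: use sphere_center
- sphere_center (a point): centre of the pink sphere, 32 mm above the bench at the start
- iron_head: rusty brown cast-iron polishing head, loose, about 0.66 kg, standing upright: a round foot 70 mm in diameter and 30 mm high, then a waisted neck that flares to a top about 46 mm across at 80 mm height; the fingers close on about 40 to 46 mm anywhere from 45 to 78 mm height: grip there. Origin: centre of its underside, z up
- green_tray: steel tray with a green floor, fixed to the bench: the holder of the green bar. Inside 126 mm long (its x axis) by 58 mm wide (y); walls 6 mm thick, rim 16 mm above the bench, floor 4 to 5 mm above the bench. Origin: centre of its underside on the bench, z up
- brown_tray: steel tray with a red-brown floor, fixed to the bench: the holder of the brown bar. Inside 106 mm long (its x axis) by 58 mm wide (y); walls 6 mm thick, rim 16 mm above the bench, floor 4 to 5 mm above the bench. Origin: centre of its underside on the bench, z up
- head_dish: round wooden dish with a black rubber floor, fixed to the bench: the holder of the iron head. Outer diameter 102 mm, inner 90 mm, rim 16 mm above the bench, floor 4 to 5 mm above the bench. Origin: centre of its underside on the bench, z up
- ring_stand: small grey ring cut from pipe, fixed to the bench: the stand of the pink sphere. 48 mm outer and about 28 to 36 mm inner diameter, 23 mm high, open at the top; the sphere sits on the rim and centres itself, with its centre about 50 mm above the bench. Origin: centre of its underside on the bench, z up
- grey_tin: grey powder tin, 69 mm in diameter, 92 mm high, loose, a bystander to be left alone. Origin: centre of its underside, z up
There are look-alikes about, which are no part of the job. There is more than one size of the brown_bar; the one meant has the size given above.

How it is judged:
By the outcome, as a careful person would: the job done as asked, in the order asked, and still so for the second after the job is handed in, with the robot touching nothing.
It also fails if it takes over 112 s, if anything falls off the work surface, if the arm or the gripper's body presses on something with over 40 N, if the wrist force passes 120 N, or if a joint passes its speed limit or range.

## Working session

There is one attempt and no reset: what is moved stays moved. The work goes in short steps, Python scripts to look and compute and a shell command to move; the robot and the scene stay as the last step left them, time stands still between calls to the robot, and variables do not carry over. Pictures are saved under pics/ and viewed, at most 14 in all, crops included, and the job is handed in when it is done.

```bash
mkdir -p pics
python3 - <<'E'
from cell import telemetry, vision, arm
import cv2,numpy as np
s=telemetry.observe(); print({k:np.round(v,3) for k,v in s.items()}, arm.tip_reach)
for n in("top","side","wrist"):
    i=vision.camera_info(n); print(n,i['fov_y'],i['cx'],i['cy'],i['dist_coeffs']); print(np.round(i['extrinsics'],3))
    im=vision.get_image(n)
    cv2.imwrite(f"pics/{n}0.png",im[:,:,::-1])
    if n!="wrist": cv2.imwrite(f"pics/{n}0b.png",cv2.resize(im[:,:,::-1],(800,600),interpolation=cv2.INTER_CUBIC))
E
```

```text
{'clock': np.float64(0.0), 'joints': array([ 1.142,  0.435,  0.025,  1.574, -0.012,  1.134, -0.075]), 'dq': array([-0.   , -0.001, -0.   ,  0.001,  0.001, -0.   ,  0.002]), 'joint_efforts': array([-0.0000e+00, -6.6785e+01,  9.8500e-01, -3.1446e+01, -6.0000e-02,
        4.3000e-02,  0.0000e+00]), 'position': array([ 0.2  , -0.592,  0.248]), 'ee_rot': array([-3.099e+00, -5.090e-01,  1.000e-03]), 'force': array([-0.446, -0.252, -0.401]), 'ft_torque': array([-0.067,  0.007,  0.04 ]), 'gripper_force': np.float64(0.0), 'width': np.float64(1.001)} 0.022
top 54.699226719167115 283.4302275137422 206.17380360834773 [-0.08207068  0.          0.          0.          0.        ]
[[-0.012 -0.998  0.06   0.421]
 [-1.     0.012 -0.003 -0.031]
 [ 0.002 -0.06  -0.998  1.048]
 [ 0.     0.     0.     1.   ]]
side 48.93265416686445 284.3712563282205 204.6996657140917 [0.01443525 0.         0.         0.         0.        ]
[[-0.983 -0.097  0.157  0.279]
 [-0.183  0.407 -0.895  1.018]
 [ 0.023 -0.908 -0.418  0.574]
 [ 0.     0.     0.     1.   ]]
wrist 68.23298537556187 279.7065300806548 207.97562212481682 [-0.05125727  0.          0.          0.          0.        ]
[[ 0.319 -0.914 -0.25   0.267]
 [-0.948 -0.308 -0.082 -0.57 ]
 [-0.002  0.263 -0.965  0.385]
 [ 0.     0.     0.     1.   ]]
```

View pics/top0b.png

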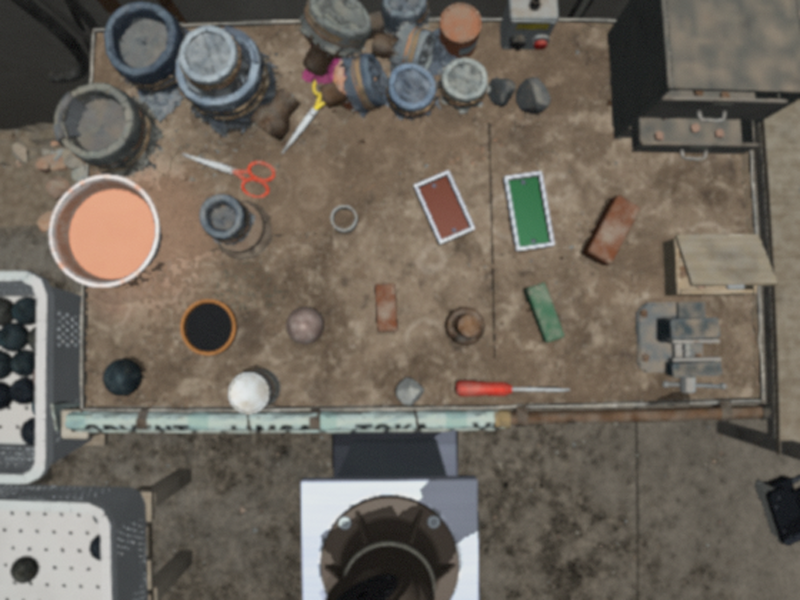

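View pics/side0b.png

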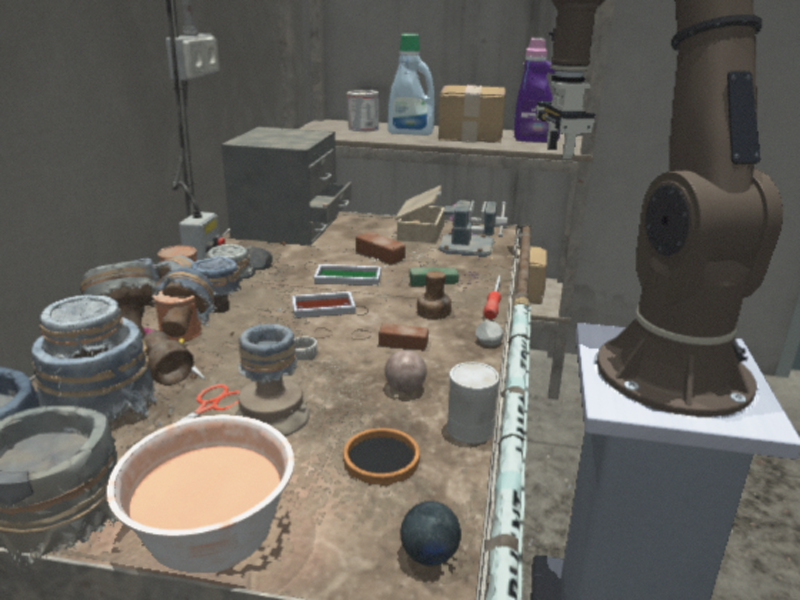

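The top view shows the two trays, the bars, the head at (465,325), the sphere at (305,325), the dish at (209,327) and the ring at (344,218). The tin is at (249,392), and the longer brown bar at (612,229) is a look-alike. Next I enlarge this and project first estimates onto it.

```bash
cat > h.py <<'E'
import cv2,numpy as np
from cell import telemetry,vision,arm
from scipy.spatial.transform import Rotation as R
def cam(n):
    i=vision.camera_info(n); f=210/np.tan(np.radians(i['fov_y']/2))
    K=np.array([[f,0,i['cx']],[0,f,i['cy']],[0,0,1.]]); return K,np.array(i['dist_coeffs']),np.array(i['extrinsics'])
def unproj(c,px,z):
    K,d,T=c; p=cv2.undistortPoints(np.array(px,float).reshape(-1,1,2),K,d).reshape(-1,2)
    r=np.c_[p,np.ones(len(p))]@T[:3,:3].T; o=T[:3,3]; return o+r*((z-o[2])/r[:,2])[:,None]
def proj(c,P):
    K,d,T=c; Ti=np.linalg.inv(T); return cv2.projectPoints(np.array(P,float).reshape(-1,1,3),cv2.Rodrigues(Ti[:3,:3])[0],Ti[:3,3],K,d)[0].reshape(-1,2)
def box(x,y,a,l,w,z0,z1):
    c,s=np.cos(a),np.sin(a); q=[(i*l/2,j*w/2) for i,j in((1,1),(-1,1),(-1,-1),(1,-1))]
    return [[(x+c*u-s*v,y+s*u+c*v,z) for u,v in q] for z in(z0,z1)]
def circ(x,y,r,z):
    t=np.linspace(0,2*np.pi,40); return np.c_[x+r*np.cos(t),y+r*np.sin(t),0*t+z]
E
cat > a.py <<'E'
from h import *
im=cv2.imread('pics/top0.png'); c=cam('top')
k=800/560
for n,px,z in[('gbar',(544,312),.03),('bbar',(386,307),.03),('head',(465,325),.08),('sph',(305,325),.0325),('dish',(209,327),.016),('gtray',(529,211),.016),('btray',(443,207),.016),('ring',(344,218),.023),('tin',(249,392),.092),('gknob',(408,390),0.02)]:
    print(n,unproj(c,np.array(px)/k,z)[0].round(3))
cv2.imwrite('pics/c1.png',cv2.resize(im[110:260,120:280],(800,750)[:2],interpolation=cv2.INTER_CUBIC)[:600])
cr=im[110:290,250:410]; cv2.imwrite('pics/c2.png',cv2.resize(im[112:262,250:450],(800,600),interpolation=cv2.INTER_CUBIC))
cv2.imwrite('pics/c1.png',cv2.resize(im[140:290,100:300],(800,600),interpolation=cv2.INTER_CUBIC))
E
python3 a.py
```

```text
gbar [ 0.448 -0.279  0.03 ]
bbar [ 0.46  -0.001  0.03 ]
head [ 0.427 -0.134  0.08 ]
sph [0.43  0.142 0.032]
dish [0.429 0.318 0.016]
gtray [ 0.631 -0.26   0.016]
btray [ 0.64  -0.105  0.016]
ring [0.621 0.073 0.023]
tin [0.32  0.225 0.092]
gknob [ 0.314 -0.037  0.02 ]
```

View pics/c2.png

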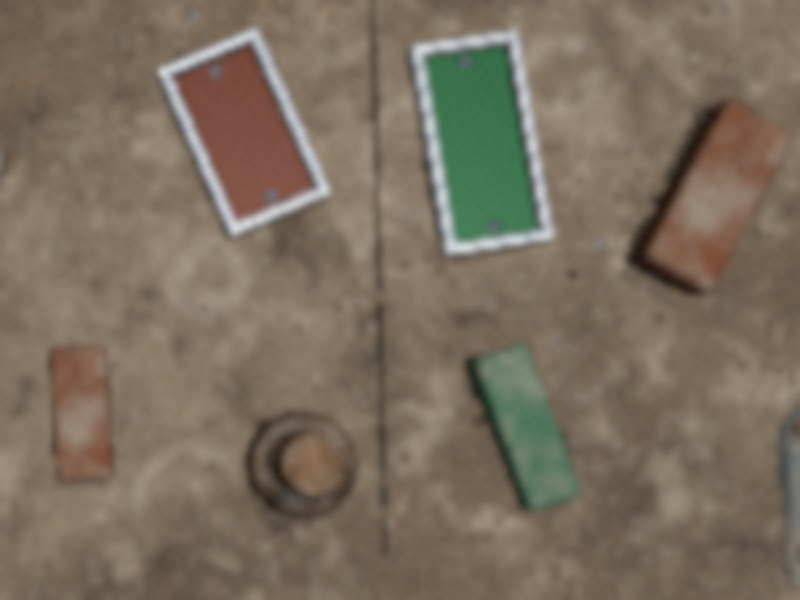

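View pics/c1.png

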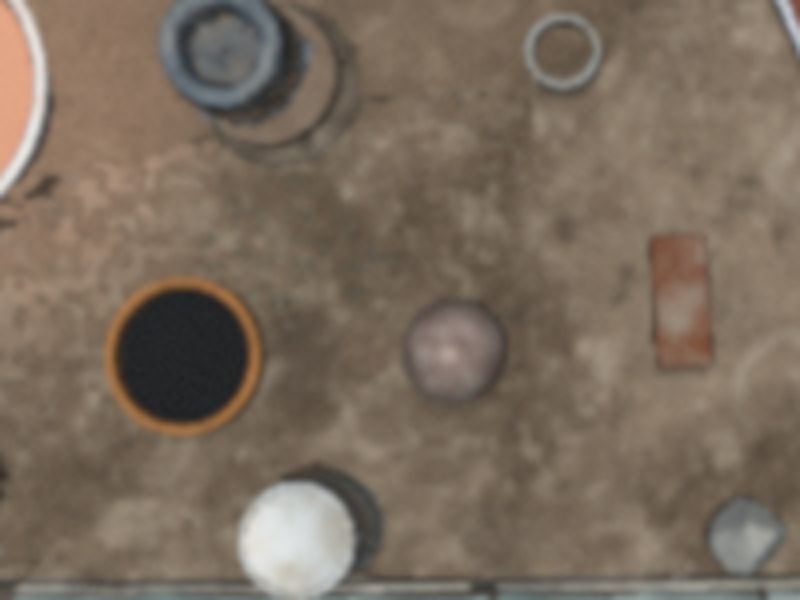

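Crop c2 (×4, offset 250,112) shows four things clearly:
- Green bar top: (478,362) to (578,493).
- Small brown bar: (50,348) to (113,478), about 84 mm, so it is the right one.
- The two tray outlines.
- The head.

Crop c1 (×4, offset 100,140) shows the dish at (184,356), the sphere at (455,350), the ring at (563,52) and the tin top at (297,538). Next I compute the positions and check them with an overlay.

```bash
cat > b.py <<'E'
from h import *
c=cam('top')
C2=lambda p:np.array(p)/4.+[250,112]-.375
C1=lambda p:np.array(p)/4.+[100,140]-.375
def rect(name,p,z):
    w=unproj(c,C2(p),z)[:,:2]; m=w.mean(0); l=((w[0]+w[1])-(w[2]+w[3]))/2; s=((w[0]+w[3])-(w[1]+w[2]))/2
    print(name,m.round(4),'L',np.linalg.norm(l).round(4),'W',np.linalg.norm(s).round(4),'ang',np.degrees(np.arctan2(l[1],l[0])).round(1)); return m,np.arctan2(l[1],l[0])
gb=rect('gbar',[(478,362),(525,346),(578,493),(530,508)],.03)
bb=rect('bbar',[(50,348),(104,346),(113,478),(60,481)],.03)
gt=rect('gtray',[(411,46),(518,31),(553,239),(447,254)],.016)
bt=rect('btray',[(159,71),(257,29),(329,191),(234,236)],.016)
P={}
for n,px,z,f in[('headtop',(312,463),.08,C2),('headfoot',(303,466),.03,C2),('sph',(455,350),.0325,C1),('dish',(184,356),.016,C1),('ring',(563,52),.023,C1),('tin',(297,538),.092,C1)]:
    P[n]=unproj(c,f(px),z)[0][:2]; print(n,P[n].round(4))
im=cv2.imread('pics/top0.png'); big=cv2.resize(im[140:270,120:400],None,fx=8,fy=8,interpolation=cv2.INTER_CUBIC)
big=cv2.resize(im,None,fx=4,fy=4,interpolation=cv2.INTER_CUBIC)
def dr(P,col): cv2.polylines(big,[np.int32((proj(c,P)+.375)*4)],True,col,1)
for (m,a),l,w,h,col in((gb,.106,.036,.03,(0,255,255)),(bb,.086,.036,.03,(255,255,0)),(gt,.138,.07,.016,(0,0,255)),(bt,.118,.07,.016,(0,255,0))):
    for q in box(*m,a,l,w,0,h): dr(q,col)
dr(circ(*P['headfoot'],.035,.03),(0,255,0));dr(circ(*P['headtop'],.023,.08),(0,255,255));dr(circ(*P['dish'],.051,.016),(0,255,0));dr(circ(*P['ring'],.024,.023),(0,0,255));dr(circ(*P['sph'],.0325,.0325),(0,255,0));dr(circ(*P['tin'],.0345,.092),(0,0,255))
a=big[480:1010,1020:1720]; b=big[560:1160,480:1080]
cv2.imwrite('pics/ov.png',np.vstack([cv2.resize(a,(400,303)),cv2.resize(b,(400,400))[:297]]) if 0 else np.hstack([cv2.resize(a,(460,348)),cv2.resize(b,(340,340)).copy() if 0 else cv2.copyMakeBorder(cv2.resize(b,(340,340)),0,8,0,0,0)]))
E
python3 b.py
```

```text
gbar [ 0.448  -0.2811] L 0.0978 W 0.0319 ang 18.5
bbar [ 4.603e-01 -2.000e-04] L 0.0834 W 0.0336 ang 3.5
gtray [ 0.6329 -0.2602] L 0.1378 W 0.0703 ang 7.9
btray [ 0.6411 -0.1065] L 0.1166 W 0.0686 ang 23.0
headtop [ 0.4269 -0.1387]
headfoot [ 0.4254 -0.1385]
sph [0.4312 0.142 ]
dish [0.4293 0.3196]
ring [0.6206 0.0743]
tin [0.321  0.2259]
```

View pics/ov.png

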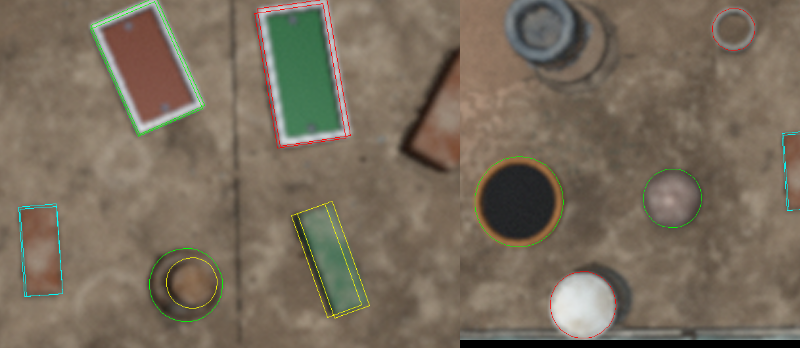

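```bash
cat > p.py <<'E'
import sys
from h import *
# goals: x y z(m) axisdeg(tool y line, world) ; each printed from the previous one
s=telemetry.observe(); p=np.array(s['position']); r=R.from_rotvec(s['ee_rot'])
f=lambda g:(lambda y:R.from_matrix(np.c_[np.cross(y,[0,0,-1]),y,[0,0,-1]]))(np.array([np.cos(np.radians(g)),np.sin(np.radians(g)),0]))
print('t',s['clock'].round(2),'p',p.round(4),'ydir',np.degrees(np.arctan2(*r.as_matrix()[1::-1,1])).round(1),'F',np.round(s['force'],1),'w',s['width'].round(3),'gf',s['gripper_force'].round(1))
for a in sys.argv[1:]:
    x,y,z,g=map(float,a.split()); gp=np.array([x,y,z])
    c=[f(g),f(g+180)]; rel=min(((r.inv()*k) for k in c),key=lambda q:q.magnitude())
    v=r.inv().apply(gp-p)*100; print(a,'| shift',v.round(2),'turn',rel.as_rotvec(degrees=True).round(1),'rows>=%.1f'%max(np.linalg.norm(v)/6.25,np.degrees(rel.magnitude())/10.7))
    p=gp; r=r*rel
E
python3 p.py "0.448 -0.281 0.12 108.5" "0.448 -0.281 0.035 108.5" "0.448 -0.281 0.1 108.5" "0.633 -0.26 0.1 97.9" "0.633 -0.26 0.042 97.9"
```

```text
Traceback (most recent call last):
  File "p.py", line 6, in <module>
    print('t',s['clock'].round(2),'p',p.round(4),'ydir',np.degrees(np.arctan2(*r.as_matrix()[1::-1,1])).round(1),'F',np.round(s['force'],1),'w',s['width'].round(3),'gf',s['gripper_force'].round(1))
              ^^^^^^^^^^^^^^^^
AttributeError: 'float' object has no attribute 'round'
```

```bash
sed -i "s/s\['\(clock\|width\|gripper_force\)'\].round(\([0-9]\))/round(s['\1'],\2)/g" p.py
python3 p.py "0.448 -0.281 0.12 108.5" "0.448 -0.281 0.035 108.5" "0.448 -0.281 0.1 108.5" "0.633 -0.26 0.1 97.9" "0.633 -0.26 0.042 97.9"
```

```text
t 0.15 p [ 0.1999 -0.5918  0.2481] ydir -71.3 F [0.2 0.1 0.7] w 1.0 gf 0.0
0.448 -0.281 0.12 108.5 | shift [ 33.45 -21.49  12.84] turn [-0.1  0.   0.2] rows>=6.7
0.448 -0.281 0.035 108.5 | shift [ 0.  -0.   8.5] turn [ 0.  0. -0.] rows>=1.4
0.448 -0.281 0.1 108.5 | shift [ 0.  -0.  -6.5] turn [-0. -0.  0.] rows>=1.0
0.633 -0.26 0.1 97.9 | shift [18.21  3.88 -0.  ] turn [ 0.   0.  10.6] rows>=3.0
0.633 -0.26 0.042 97.9 | shift [ 0.  -0.   5.8] turn [0. 0. 0.] rows>=0.9
```

```bash
python3 -m creep '9 4 -2.6 0 0 0 0; 9 9 -5.8 0 0 0 0; 9 14 -9 0 0 0 0; 9 19 -12.2 0 0 0 0; 9 24 -15.4 0 0 0 0'; python3 -m creep '7 5 -3 3 0 0 0; 7 9.4 -6 7 0 0 0; 7 9.4 -6 10 0 0 0; 7 9.4 -6 10 0 0 0'; python3 p.py "0.448 -0.281 0.12 108.5" "0.448 -0.281 0.035 108.5"
python3 - <<'E'
from h import *
cv2.imwrite('pics/w1.png',vision.get_image('wrist')[:,:,::-1])
E
```

```text
clock: 0.78
position: [0.379, -0.3678, 0.2487]
ee_rot: [3.1, 0.509, -0.0]
force: [1.7, -1.3, -0.3]
width: 0.979
gripper_force: 0.0
clock: 1.27
position: [0.4467, -0.281, 0.1466]
ee_rot: [-3.096, -0.512, 0.007]
force: [-0.9, 0.0, 0.9]
width: 0.764
gripper_force: 0.0
t 1.27 p [ 0.4467 -0.281   0.1466] ydir -71.2 F [-0.9  0.   0.9] w 0.764 gf 0.0
0.448 -0.281 0.12 108.5 | shift [0.14 0.05 2.66] turn [-0.2  0.2  0.3] rows>=0.4
0.448 -0.281 0.035 108.5 | shift [-0.   0.   8.5] turn [-0. -0.  0.] rows>=1.4
```

View pics/w1.png

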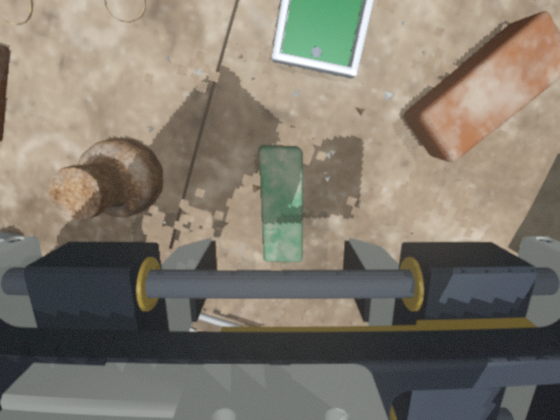

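The wrist picture shows the green bar's top face with corners near (261,147), (301,147), (302,262) and (263,262). It sits between the fingers and parallel to them.

Run:
```python
from h import *
w=unproj(cam('wrist'),[(261,147),(301,147),(302,262),(263,262)],.03)[:,:2]; l=w[0]+w[1]-w[2]-w[3]
print(w.round(4),w.mean(0).round(4),np.degrees(np.arctan2(l[1],l[0])),np.linalg.norm(l)/2,np.linalg.norm(w[0]-w[1]))
```

```text
[[ 0.4918 -0.2513]
 [ 0.5021 -0.2821]
 [ 0.4066 -0.3172]
 [ 0.3954 -0.2839]] [ 0.449  -0.2836] 19.414726426153226 0.10172967116039328 0.03248250998116522
```

```bash
python3 -m creep '7 0.2 0.2 5 0 0 0; 7 0.2 0.2 9 0 0 0; 7 0.2 0.2 11.2 0 0 0; 7 0.2 0.2 11.2 0 0 0; 3 0.2 0.2 11.2 0 0 0' 30; python3 -m creep '3 0 0 0 0 0 0; 3 0 0 0 0 0 0; 3 0 0 0 0 0 0; 3 0 0 0 0 0 0' 30; python3 p.py  "0.449 -0.2825 0.1 109" "0.633 -0.26 0.1 97.9" "0.633 -0.26 0.042 97.9"
```

```text
clock: 1.95
position: [0.4513, -0.2851, 0.0385]
ee_rot: [3.099, 0.507, 0.003]
force: [0.2, 0.4, -0.8]
width: 0.697
gripper_force: 0.0
clock: 2.45
position: [0.4507, -0.2836, 0.0372]
ee_rot: [3.1, 0.51, 0.0]
force: [-1.0, 1.7, 6.5]
width: 0.387
gripper_force: 30.1
t 2.45 p [ 0.4507 -0.2836  0.0372] ydir -71.3 F [-1.   1.7  6.5] w 0.387 gf 30.1
0.449 -0.2825 0.1 109 | shift [-0.12 -0.15 -6.28] turn [ 0.  -0.  -0.3] rows>=1.0
0.633 -0.26 0.1 97.9 | shift [18.13  3.86 -0.  ] turn [-0.  -0.  11.1] rows>=3.0
0.633 -0.26 0.042 97.9 | shift [ 0.  -0.   5.8] turn [ 0.  0. -0.] rows>=0.9
```

```bash
python3 -m creep '3 0 0 -2 0 0 0; 3 0 0 -4.5 0 0 0; 3 0 0 -6.5 0 0 0; 3 0 0 -6.5 0 0 0'; python3 p.py "0.634 -0.26 0.1 97.9" "0.634 -0.26 0.043 97.9"
```

```text
clock: 2.95
position: [0.4513, -0.2843, 0.1028]
ee_rot: [3.098, 0.509, 0.003]
force: [0.7, 0.2, -1.4]
width: 0.385
gripper_force: 29.7
t 2.95 p [ 0.4513 -0.2843  0.1028] ydir -71.3 F [ 0.7  0.2 -1.4] w 0.385 gf 29.7
0.634 -0.26 0.1 97.9 | shift [18.09  3.54  0.32] turn [ 0.1 -0.1 10.8] rows>=2.9
0.634 -0.26 0.043 97.9 | shift [-0.   0.   5.7] turn [-0. -0.  0.] rows>=0.9
```

```bash
python3 -m creep '3 4.5 0.9 0 0 0 2.7; 3 9 1.8 0 0 0 5.4; 3 13.5 2.7 0 0 0 8.1; 3 18.1 3.5 0.3 0 0 10.8; 3 18.1 3.5 0.3 0 0 10.8';python3 -m creep '3 0 0 1 0 0 0; 3 0 0 2 0 0 0'; python3 p.py "0.634 -0.26 0.043 97.9"
python3 - <<'E'
from h import *
cv2.imwrite('pics/w2.png',vision.get_image('wrist')[:,:,::-1])
E
```

```text
clock: 3.58
position: [0.6361, -0.2561, 0.0964]
ee_rot: [-3.132, -0.221, -0.0]
force: [-0.4, 0.9, -0.9]
width: 0.389
gripper_force: 29.7
clock: 3.82
position: [0.6315, -0.2598, 0.0773]
ee_rot: [3.134, 0.214, -0.003]
force: [-0.7, -0.5, -1.0]
width: 0.387
gripper_force: 29.7
t 3.83 p [ 0.6315 -0.2598  0.0773] ydir -82.2 F [-0.7 -0.5 -1. ] w 0.387 gf 29.7
0.634 -0.26 0.043 97.9 | shift [0.25 0.06 3.43] turn [-0.   0.1 -0.1] rows>=0.5
```

View pics/w2.png

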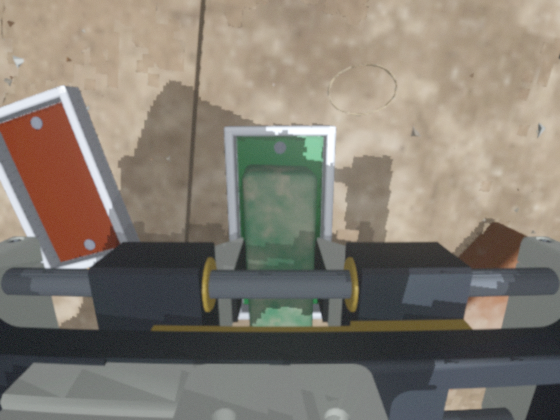

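The bar hangs parallel and centred over the green tray, both centred at u≈280. Now I lower it.

```bash
python3 -m creep '3 0.2 0 1.5 0 0 0; 3 0.2 0 2.5 0 0 0; 3 0.2 0 3 0 0 0; 3 0.2 0 3.3 0 0 0; 3 0.2 0 3.3 0 0 0';python3 -m creep '3 0 0 0 0 0 0; 3 0 0 0 0 0 0'; python3 p.py "0.634 -0.26 0.043 97.9"
```

```text
clock: 4.5
position: [0.6352, -0.2588, 0.0458]
ee_rot: [3.134, 0.215, 0.0]
force: [0.5, 0.2, -0.6]
width: 0.39
gripper_force: 29.7
clock: 4.75
position: [0.6354, -0.2588, 0.0461]
ee_rot: [3.134, 0.215, 0.001]
force: [-0.2, -0.1, -1.6]
width: 0.382
gripper_force: 29.7
t 4.75 p [ 0.6354 -0.2588  0.0461] ydir -82.1 F [-0.2 -0.1 -1.6] w 0.382 gf 29.7
0.634 -0.26 0.043 97.9 | shift [-0.15  0.1   0.31] turn [ 0. -0. -0.] rows>=0.1
```

```bash
python3 -m creep '3 -0.1 0.1 0.2 0 0 0; 3 -0.1 0.1 0.35 0 0 0; 3 -0.1 0.1 0.35 0 0 0';python3 -m creep '5 0 0 0 0 0 0; 6.5 0 0 0 0 0 0; 7 0 0 0 0 0 0;7 0 0 0 0 0 0'; python3 -m creep '7 0 0 -2 0 0 0; 7 0 0 -6 0 0 0; 7 0 0 -10 0 0 0;7 0 0 -10 0 0 0';  python3 p.py "0.5 -0.06 0.14 93.5" "0.46 0.0 0.14 93.5" "0.46 0 0.035 93.5"
```

```text
clock: 5.12
position: [0.6341, -0.2599, 0.042]
ee_rot: [-3.134, -0.215, 0.001]
force: [-0.6, -0.7, -1.3]
width: 0.393
gripper_force: 29.7
clock: 5.62
position: [0.6344, -0.2599, 0.0423]
ee_rot: [3.134, 0.215, 0.0]
force: [1.5, -0.1, 0.0]
width: 0.747
gripper_force: 0.0
clock: 6.12
position: [0.6369, -0.2608, 0.1478]
ee_rot: [3.131, 0.215, 0.012]
force: [-0.6, -1.5, -0.0]
width: 0.76
gripper_force: 0.0
t 6.12 p [ 0.6369 -0.2608  0.1478] ydir -82.2 F [-0.6 -1.5 -0. ] w 0.76 gf 0.0
0.5 -0.06 0.14 93.5 | shift [-10.82 -21.76   0.62] turn [ 0.2 -0.4  4.4] rows>=3.9
0.46 0.0 0.14 93.5 | shift [-3.63 -6.23 -0.  ] turn [ 0. -0.  0.] rows>=1.2
0.46 0 0.035 93.5 | shift [ 0.   0.  10.5] turn [-0.  0.  0.] rows>=1.7
```

```bash
python3 -m creep '7 -2.5 -5 0 0 0 1; 7 -5 -10 0 0 0 2; 7 -7.5 -15 0 0 0 3;7 -10 -20 0 0 0 4.4; 7 -12 -24 0 0 0 4.4'; python3 -m creep '7 -2 -4 0 0 0 0; 7 -2.3 -4.1 0 0 0 0;7 -2.3 -4.1 0 0 0 0;7 -2.3 -4.1 0 0 0 0';  python3 p.py  "0.46 0.0 0.14 93.5" "0.46 0 0.035 93.5"
python3 - <<'E'
from h import *
cv2.imwrite('pics/w3.png',vision.get_image('wrist')[:,:,::-1])
E
```

```text
clock: 6.75
position: [0.4812, -0.0367, 0.1427]
ee_rot: [-3.14, -0.096, -0.0]
force: [0.0, 0.4, 0.3]
width: 0.763
gripper_force: 0.0
clock: 7.25
position: [0.4579, -0.0001, 0.1424]
ee_rot: [3.14, 0.092, 0.001]
force: [0.2, -0.1, -0.5]
width: 0.759
gripper_force: 0.0
t 7.25 p [ 4.579e-01 -1.000e-04  1.424e-01] ydir -86.6 F [ 0.2 -0.1 -0.5] w 0.759 gf 0.0
0.46 0.0 0.14 93.5 | shift [0.21 0.   0.24] turn [ 0.  -0.  -0.1] rows>=0.1
0.46 0 0.035 93.5 | shift [-0.   0.  10.5] turn [-0. -0.  0.] rows>=1.7
```

View pics/w3.png

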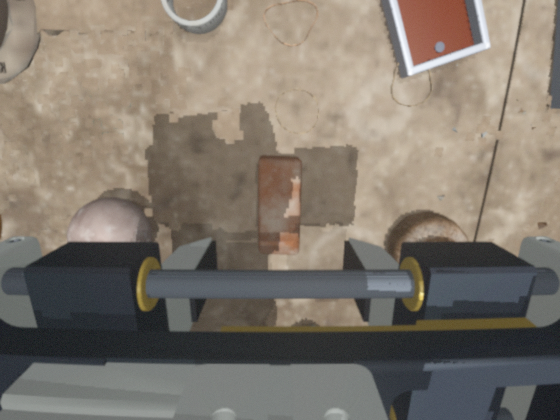

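The brown bar's top face runs from about (259,157) to (300,253), parallel to the fingers and centred at u≈279.5.

```bash
python3 - <<'E'
from h import *
w=unproj(cam('wrist'),[(259,157),(299,157),(300,253),(259,253)],.03)[:,:2]; l=w[0]+w[1]-w[2]-w[3]
print(w.mean(0).round(4),np.degrees(np.arctan2(l[1],l[0])),np.linalg.norm(l)/2,np.linalg.norm(w[0]-w[1]))
E
python3 -m creep '7 0.3 0 4 0 0 0; 7 0.3 0 8 0 0 0; 7 0.3 0 10.7 0 0 0; 7 0.3 0 10.7 0 0 0; 7 0.3 0 10.7 0 0 0' 30; python3 p.py
```

```text
[4.614e-01 4.000e-04] 3.5405947516308545 0.08282682901325514 0.03197949841143491
clock: 7.92
position: [0.4609, 0.0008, 0.0359]
ee_rot: [3.14, 0.094, 0.001]
force: [-1.0, -0.0, 0.4]
width: 0.767
gripper_force: 0.0
t 7.92 p [0.4609 0.0008 0.0359] ydir -86.6 F [-1.  -0.   0.4] w 0.767 gf 0.0
```

```bash
python3 -m creep '3 0 0 0 0 0 0; 3 0 0 0 0 0 0; 3 0 0 0 0 0 0; 3 0 0 0 0 0 0; 3 0 0 0 0 0 0' 30;python3 p.py;  python3 -m creep '3 0 0 -2 0 0 0; 3 0 0 -4.5 0 0 0; 3 0 0 -6.5 0 0 0; 3 0 0 -6.5 0 0 0'; python3 p.py "0.641 -0.1065 0.1 113" "0.641 -0.1065 0.043 113"
```

```text
clock: 8.55
position: [0.4603, 0.0011, 0.0355]
ee_rot: [3.14, 0.095, 0.0]
force: [-0.4, 0.5, 5.2]
width: 0.391
gripper_force: 29.9
t 8.55 p [0.4603 0.0011 0.0355] ydir -86.5 F [-0.4  0.5  5.2] w 0.391 gf 29.9
clock: 9.05
position: [0.4609, 0.0013, 0.101]
ee_rot: [-3.14, -0.095, -0.004]
force: [0.3, 0.5, -2.3]
width: 0.389
gripper_force: 29.8
t 9.05 p [0.4609 0.0013 0.101 ] ydir -86.5 F [ 0.3  0.5 -2.3] w 0.389 gf 29.8
0.641 -0.1065 0.1 113 | shift [17.33 11.84  0.14] turn [  0.   -0.1 -19.5] rows>=3.4
0.641 -0.1065 0.043 113 | shift [0.  0.  5.7] turn [-0.  0.  0.] rows>=0.9
```

```bash
python3 -m creep '3 4.3 3 0 0 0 -5; 3 8.6 6 0 0 0 -10; 3 13 9 0 0 0 -15; 3 17.3 11.8 0 0 0 -19.5; 3 17.3 11.8 0 0 0 -19.5';python3 -m creep '3 0 0 1 0 0 0; 3 0 0 2 0 0 0; 3 0 0 2 0 0 0'; python3 p.py "0.641 -0.1065 0.043 113"
python3 - <<'E'
from h import *
cv2.imwrite('pics/w4.png',vision.get_image('wrist')[:,:,::-1])
E
```

```text
clock: 9.68
position: [0.642, -0.1093, 0.098]
ee_rot: [3.078, 0.621, -0.0]
force: [-0.4, 0.6, -2.3]
width: 0.384
gripper_force: 29.8
clock: 10.05
position: [0.6384, -0.1053, 0.0787]
ee_rot: [-3.078, -0.627, 0.004]
force: [0.4, 1.0, -1.4]
width: 0.385
gripper_force: 29.8
t 10.05 p [ 0.6384 -0.1053  0.0787] ydir -67.0 F [ 0.4  1.  -1.4] w 0.385 gf 29.8
0.641 -0.1065 0.043 113 | shift [0.2  0.21 3.57] turn [-0.1  0.1  0. ] rows>=0.6
```

View pics/w4.png

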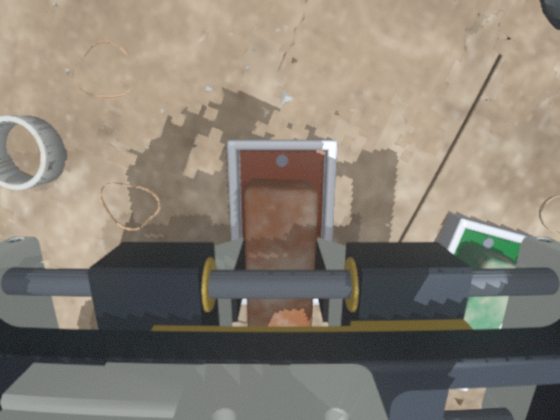

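The brown bar is parallel to its tray and centred, with the tray rim at 228–336 and the bar at 243–320. The green bar is visible in its tray at the right. Now I lower the brown bar and release it.

```bash
python3 -m creep '3 0.2 0.2 1.5 0 0 0; 3 0.2 0.2 2.5 0 0 0; 3 0.2 0.2 3.2 0 0 0; 3 0.2 0.2 3.5 0 0 0; 3 0.2 0.2 3.5 0 0 0';python3 -m creep '3 0 0 0 0 0 0; 3 0 0 0 0 0 0'; python3 p.py "0.641 -0.1065 0.041 113"
```

```text
clock: 10.72
position: [0.6426, -0.1072, 0.0451]
ee_rot: [-3.079, -0.625, 0.0]
force: [0.1, 0.6, -1.4]
width: 0.392
gripper_force: 29.8
clock: 10.98
position: [0.6428, -0.1072, 0.0456]
ee_rot: [3.079, 0.625, 0.001]
force: [0.5, 0.1, -1.2]
width: 0.391
gripper_force: 29.8
t 10.97 p [ 0.6428 -0.1072  0.0456] ydir -67.0 F [ 0.5  0.1 -1.2] w 0.391 gf 29.8
0.641 -0.1065 0.041 113 | shift [-0.14 -0.14  0.46] turn [ 0. -0. -0.] rows>=0.1
```

```bash
python3 -m creep '3 -0.1 0 0.2 0 0 0; 3 -0.1 0 0.45 0 0 0; 3 -0.1 0 0.45 0 0 0';python3 -m creep '5 0 0 0 0 0 0; 6.5 0 0 0 0 0 0; 7 0 0 0 0 0 0;7 0 0 0 0 0 0'; python3 -m creep '7 0 0 -2 0 0 0; 7 0 0 -6 0 0 0; 7 0 0 -11 0 0 0;7 0 0 -12 0 0 0;7 0 0 -12 0 0 0';  python3 p.py "0.426 -0.1385 0.16 113" "0.426 -0.1385 0.063 113"
```

```text
clock: 11.35
position: [0.6414, -0.1076, 0.0404]
ee_rot: [-3.079, -0.625, 0.001]
force: [0.5, 0.5, -1.1]
width: 0.391
gripper_force: 29.8
clock: 11.85
position: [0.6418, -0.1076, 0.0408]
ee_rot: [3.079, 0.625, 0.0]
force: [-0.2, -0.4, 0.6]
width: 0.748
gripper_force: 0.0
clock: 12.48
position: [0.6423, -0.1077, 0.1624]
ee_rot: [3.078, 0.625, 0.004]
force: [-0.4, -0.0, -1.2]
width: 0.762
gripper_force: 0.0
t 12.47 p [ 0.6423 -0.1077  0.1624] ydir -67.0 F [-0.4 -0.  -1.2] w 0.762 gf 0.0
0.426 -0.1385 0.16 113 | shift [-21.11  -5.6    0.19] turn [ 0.1 -0.1 -0. ] rows>=3.5
0.426 -0.1385 0.063 113 | shift [ 0.  -0.   9.7] turn [0. 0. 0.] rows>=1.6
```

```bash
python3 -m creep '9 -5.3 -1.4 0 0 0 0; 9 -10.6 -2.8 0 0 0 0; 9 -15.9 -4.2 0 0 0 0; 9 -21.1 -5.6 0 0 0 0; 9 -21.1 -5.6 0 0 0 0';python3 -m creep '9 0 0 2 0 0 0; 9 0 0 4 0 0 0; 9 0 0 4 0 0 0';  python3 p.py "0.426 -0.1385 0.063 113"
python3 - <<'E'
from h import *
cv2.imwrite('pics/w5.png',vision.get_image('wrist')[:,:,::-1])
E
```

```text
clock: 13.1
position: [0.4203, -0.139, 0.1595]
ee_rot: [-3.078, -0.621, 0.009]
force: [-0.0, 0.1, -0.2]
width: 0.976
gripper_force: 0.0
clock: 13.48
position: [0.4248, -0.1379, 0.1192]
ee_rot: [-3.077, -0.626, 0.005]
force: [0.0, 0.4, -0.5]
width: 0.981
gripper_force: 0.0
t 13.47 p [ 0.4248 -0.1379  0.1192] ydir -67.0 F [ 0.   0.4 -0.5] w 0.981 gf 0.0
0.426 -0.1385 0.063 113 | shift [0.11 0.12 5.62] turn [-0.1  0.2 -0. ] rows>=0.9
```

View pics/w5.png

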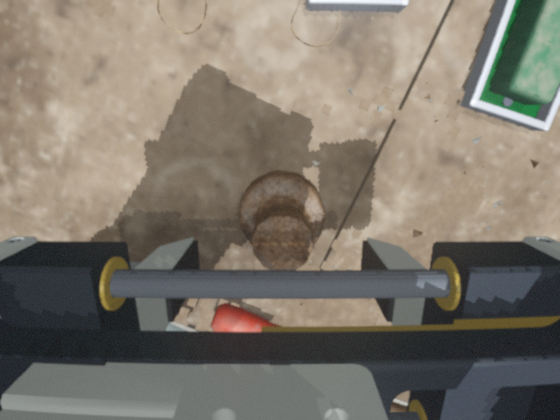

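The head's top (281,240) and foot (281,205) are centred between the fingers (u≈280). I descend and grip.

```bash
python3 -m creep '9 0.1 0 2.5 0 0 0; 9 0.1 0 4.5 0 0 0; 9 0.1 0 5.6 0 0 0; 9 0.1 0 5.6 0 0 0; 9 0.1 0 5.6 0 0 0' 45; python3 p.py; python3 -m creep '3 0 0 0 0 0 0; 3 0 0 0 0 0 0; 3 0 0 0 0 0 0; 3 0 0 0 0 0 0; 3 0 0 0 0 0 0' 45;python3 p.py;  python3 -m creep '3 0 0 -2 0 0 0; 3 0 0 -5 0 0 0; 3 0 0 -9 0 0 0; 3 0 0 -9 0 0 0;3 0 0 -9 0 0 0'; python3 p.py "0.427 0.13 0.155 90" "0.4293 0.3196 0.155 90" "0.4293 0.3196 0.07 90"
```

```text
clock: 14.15
position: [0.427, -0.138, 0.0654]
ee_rot: [3.078, 0.625, 0.001]
force: [1.3, 0.8, 0.9]
width: 0.98
gripper_force: 0.0
t 14.15 p [ 0.427  -0.138   0.0654] ydir -67.0 F [1.3 0.8 0.9] w 0.98 gf 0.0
clock: 14.78
position: [0.4265, -0.138, 0.0647]
ee_rot: [3.079, 0.625, -0.0]
force: [0.9, -2.8, -0.0]
width: 0.487
gripper_force: 2.3
t 14.78 p [ 0.4265 -0.138   0.0647] ydir -67.0 F [ 0.9 -2.8 -0. ] w 0.487 gf 2.3
clock: 15.4
position: [0.4254, -0.1379, 0.1535]
ee_rot: [-3.078, -0.625, 0.003]
force: [-0.5, 0.2, -6.5]
width: 0.46
gripper_force: 44.5
t 15.4 p [ 0.4254 -0.1379  0.1535] ydir -67.0 F [-0.5  0.2 -6.5] w 0.46 gf 44.5
0.427 0.13 0.155 90 | shift [ 10.59 -24.61  -0.14] turn [-0.   0.1 23. ] rows>=4.3
0.4293 0.3196 0.155 90 | shift [  0.23 -18.96   0.  ] turn [-0.  0.  0.] rows>=3.0
0.4293 0.3196 0.07 90 | shift [-0.  -0.   8.5] turn [ 0. -0.  0.] rows>=1.4
```

```bash
python3 -m creep '3 2.2 -5 -1 0 0 5; 3 4.4 -10 -2 0 0 10; 3 6.5 -15 -2 0 0 15; 3 8.6 -20 -2 0 0 20; 3 10.6 -24.6 -2 0 0 23'; python3 -m creep '3 0 -5 0 0 0 0; 3 0 -10 0 0 0 0; 3 0 -15 0 0 0 0; 3 0.2 -18.5 0 0 0 0; 3 0.2 -18.5 0 0 0 0'; python3 -m creep '3 0 0 0 0 0 0;3 0 0 0 0 0 0'; python3 p.py  "0.4293 0.3196 0.1 90" "0.4293 0.3196 0.07 90"
```

```text
clock: 16.02
position: [0.4267, 0.1313, 0.1729]
ee_rot: [3.14, -0.004, -0.005]
force: [1.1, 0.2, -6.4]
width: 0.46
gripper_force: 44.6
clock: 16.65
position: [0.4285, 0.3178, 0.1724]
ee_rot: [-3.141, -0.006, 0.005]
force: [-0.7, -1.3, -6.7]
width: 0.463
gripper_force: 44.5
clock: 16.9
position: [0.4301, 0.3132, 0.1738]
ee_rot: [3.14, -0.003, -0.002]
force: [0.4, 0.2, -6.7]
width: 0.46
gripper_force: 44.6
t 16.9 p [0.4301 0.3132 0.1738] ydir -90.1 F [ 0.4  0.2 -6.7] w 0.46 gf 44.6
0.4293 0.3196 0.1 90 | shift [-0.07 -0.65  7.37] turn [ 0.1  0.1 -0.1] rows>=1.2
0.4293 0.3196 0.07 90 | shift [0. 0. 3.] turn [-0.  0. -0.] rows>=0.5
```

```bash
python3 -m creep '3 0 -0.6 3 0 0 0; 3 0 -0.6 5.5 0 0 0; 3 0 -0.6 7.4 0 0 0; 3 0 -0.6 7.4 0 0 0;3 0 -0.6 7.4 0 0 0';  python3 p.py "0.4293 0.3196 0.07 90"
python3 - <<'E'
from h import *
cv2.imwrite('pics/w6.png',np.hstack([vision.get_image('wrist')[:,140:420,::-1],vision.get_image('side')[200:410,200:480,::-1].repeat(2,0)]))
E
```

```text
clock: 17.52
position: [0.4308, 0.3207, 0.1014]
ee_rot: [-3.141, 0.002, -0.001]
force: [-0.1, -0.3, -7.1]
width: 0.46
gripper_force: 44.6
t 17.52 p [0.4308 0.3207 0.1014] ydir -90.1 F [-0.1 -0.3 -7.1] w 0.46 gf 44.6
0.4293 0.3196 0.07 90 | shift [-0.15  0.11  3.14] turn [-0.  -0.  -0.1] rows>=0.5
```

View pics/w6.png

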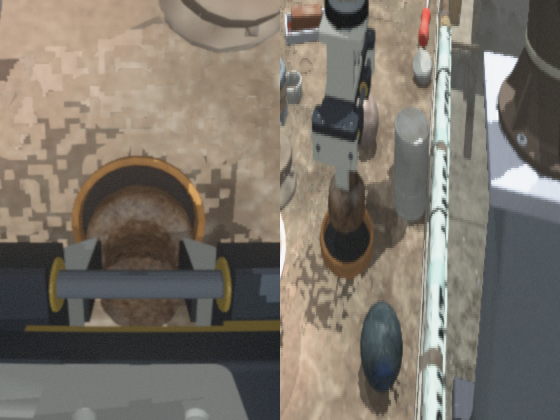

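The head hangs upright over the dish. The foot centre is at u≈139 and the dish centre at u≈139, and the tin is clear of the gripper. I lower it and watch the force.

```bash
python3 -m creep '3 -0.1 0 1.5 0 0 0; 3 -0.1 0 2.5 0 0 0; 3 -0.1 0 3 0 0 0; 3 -0.1 0 3 0 0 0'; python3 -m creep '3 0 0 0.1 0 0 0; 3 0 0 0.2 0 0 0; 3 0 0 0.2 0 0 0';  python3 p.py "0.4293 0.3196 0.07 90"
```

```text
clock: 18.12
position: [0.4289, 0.3207, 0.0701]
ee_rot: [3.141, -0.001, -0.001]
force: [0.3, 0.2, -6.0]
width: 0.458
gripper_force: 44.6
clock: 18.5
position: [0.4295, 0.321, 0.0689]
ee_rot: [-3.141, 0.001, -0.001]
force: [0.6, -0.1, -5.5]
width: 0.462
gripper_force: 44.6
t 18.5 p [0.4295 0.321  0.0689] ydir -90.0 F [ 0.6 -0.1 -5.5] w 0.462 gf 44.6
0.4293 0.3196 0.07 90 | shift [-0.02  0.14 -0.11] turn [-0. -0. -0.] rows>=0.0
```

```bash
python3 -m creep '3 0 0 0.1 0 0 0; 3 0 0 0.15 0 0 0;3 0 0 0.15 0 0 0'; python3 -m creep '3 0 0 0.1 0 0 0; 3 0 0 0.15 0 0 0;3 0 0 0.15 0 0 0'
```

```text
clock: 18.88
position: [0.4297, 0.321, 0.0687]
ee_rot: [-3.141, 0.001, -0.002]
force: [-2.9, -4.1, 11.8]
width: 0.46
gripper_force: 45.4
clock: 19.25
position: [0.4297, 0.321, 0.0685]
ee_rot: [-3.141, 0.001, -0.003]
force: [-8.0, -7.7, 30.8]
width: 0.458
gripper_force: 46.2
```

Contact with the dish floor is firm. I back off 2.5 mm of command, release, then rise.

```bash
python3 -m creep '3 0 0 -0.2 0 0 0; 3 0 0 -0.25 0 0 0;3 0 0 -0.25 0 0 0'; python3 -m creep '5 0 0 0 0 0 0; 6 0 0 0 0 0 0; 8 0 0 0 0 0 0; 9 0 0 0 0 0 0; 9 0 0 0 0 0 0'; python3 -m creep '9 0 0 -2 0 0 0; 9 0 0 -5 0 0 0; 9 0 0 -9 0 0 0;9 0 0 -10 0 0 0;9 0 0 -10 0 0 0';  python3 p.py "0.4312 0.142 0.165 90" "0.4312 0.142 0.09 90" "0.4312 0.142 0.0355 90"
```

```text
clock: 19.62
position: [0.4297, 0.321, 0.0687]
ee_rot: [-3.141, 0.001, -0.001]
force: [-0.7, -2.0, 7.8]
width: 0.459
gripper_force: 45.2
clock: 20.25
position: [0.4292, 0.3209, 0.0681]
ee_rot: [3.142, -0.001, -0.0]
force: [0.9, -0.3, -0.2]
width: 0.932
gripper_force: 0.0
clock: 20.88
position: [0.4295, 0.321, 0.1685]
ee_rot: [-3.141, 0.001, -0.002]
force: [0.1, -0.1, 0.8]
width: 0.98
gripper_force: 0.0
t 20.88 p [0.4295 0.321  0.1685] ydir -90.0 F [ 0.1 -0.1  0.8] w 0.98 gf 0.0
0.4312 0.142 0.165 90 | shift [ 0.18 17.9   0.34] turn [-0.  -0.1 -0. ] rows>=2.9
0.4312 0.142 0.09 90 | shift [ 0.  -0.   7.5] turn [0. 0. 0.] rows>=1.2
0.4312 0.142 0.0355 90 | shift [-0.   -0.    5.45] turn [ 0. -0.  0.] rows>=0.9
```

```bash
python3 -m creep '9 0 5 0 0 0 0; 9 0 10 0 0 0 0; 9 0.1 15 0 0 0 0; 9 0.2 17.9 0 0 0 0;9 0.2 17.9 1 0 0 0'; python3 -m creep '9 0 0 1.5 0 0 0; 9 0 0 3 0 0 0; 9 0 0 3 0 0 0;9 0 0 3 0 0 0'; python3 p.py "0.4312 0.142 0.0355 90"
python3 - <<'E'
from h import *
c=cam('wrist'); im=vision.get_image('wrist')[:,:,::-1]
print(proj(c,[0.4312,.142,.0325])); im=im.copy()
cv2.imwrite('pics/w7.png',im)
E
```

```text
clock: 21.5
position: [0.4309, 0.1392, 0.1572]
ee_rot: [3.14, -0.008, -0.002]
force: [-0.4, 0.6, 0.1]
width: 0.981
gripper_force: 0.0
clock: 22.0
position: [0.4309, 0.1425, 0.128]
ee_rot: [-3.142, -0.0, 0.001]
force: [0.2, 0.6, 1.4]
width: 0.979
gripper_force: 0.0
t 22.0 p [0.4309 0.1425 0.128 ] ydir -90.0 F [0.2 0.6 1.4] w 0.979 gf 0.0
0.4312 0.142 0.0355 90 | shift [0.03 0.05 9.25] turn [-0.  0.  0.] rows>=1.5
[[280.29514297 216.49744864]]
```

View pics/w7.png

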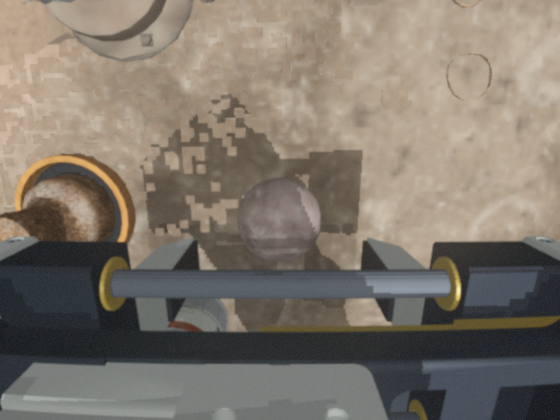

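The sphere is at (279,218), against a predicted (280,216.5). The head stands in the dish at left. I descend and grip.

```bash
python3 -m creep '9 0 0 3 0 0 0; 9 0 0 6 0 0 0; 9 0 0 8.5 0 0 0; 9 0 0 9.3 0 0 0; 9 0 0 9.3 0 0 0' 35; python3 p.py; python3 -m creep '5.5 0 0 0 0 0 0; 5.5 0 0 0 0 0 0; 5.5 0 0 0 0 0 0; 5.5 0 0 0 0 0 0; 5.5 0 0 0 0 0 0' 35;python3 p.py
```

```text
clock: 22.68
position: [0.4312, 0.1421, 0.0354]
ee_rot: [3.141, -0.001, -0.0]
force: [-0.1, -0.5, 0.2]
width: 0.98
gripper_force: 0.0
t 22.68 p [0.4312 0.1421 0.0354] ydir -90.0 F [-0.1 -0.5  0.2] w 0.98 gf 0.0
clock: 23.3
position: [0.4316, 0.1425, 0.0357]
ee_rot: [-3.141, 0.001, -0.002]
force: [-1.3, 1.3, 6.8]
width: 0.665
gripper_force: 35.0
t 23.3 p [0.4316 0.1425 0.0357] ydir -90.0 F [-1.3  1.3  6.8] w 0.665 gf 35.0
```

```bash
python3 -m creep '5.5 0 0 -1 0 0 0; 5.5 0 0 -2 0 0 0; 5.5 0 0 -3 0 0 0; 5.5 0 0 -3 0 0 0'; python3 p.py
python3 - <<'E'
from h import *
c=cam('wrist'); im=vision.get_image('wrist')[:,:,::-1]; t=telemetry.observe(); p=np.array(t['position'])
print(proj(c,p-[0,0,.003]))
sd=vision.get_image('side')[:,:,::-1]; cs=cam('side'); q=proj(cs,p-[0,0,.003])[0]; print(q); u,v=np.int32(q)
cv2.imwrite('pics/w8.png',np.hstack([im[:,140:420],cv2.resize(sd[v-60:v+45,u-35:u+35],(280,420),interpolation=cv2.INTER_CUBIC)]))
E
```

```text
clock: 23.8
position: [0.4317, 0.142, 0.0661]
ee_rot: [-3.141, 0.001, -0.003]
force: [0.2, -0.1, -5.5]
width: 0.667
gripper_force: 35.0
t 23.8 p [0.4317 0.142  0.0661] ydir -90.1 F [ 0.2 -0.1 -5.5] w 0.667 gf 35.0
[[279.79233001 271.11918632]]
[283.64433272 246.97916173]
```

View pics/w8.png

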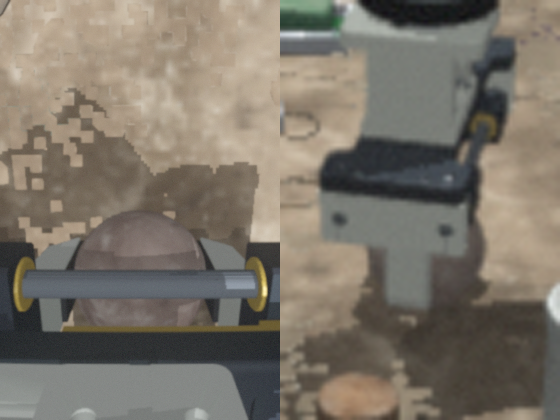

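The sphere is held near the grasp point: its centre is about (141,276) in the wrist crop, against (140,271) expected. I carry it to the ring.

```bash
python3 -m creep '5.5 0 0 -2 0 0 0; 5.5 0 0 -4 0 0 0; 5.5 4 1.4 -4 0 0 0;5.5 8 2.8 -4 0 0 0;5.5 12 4.2 -4 0 0 0'; python3 -m creep '5.5 3.5 1.3 0 0 0 0; 5.5 6.9 2.6 0 0 0 0; 5.5 6.9 2.6 0 0 0 0;5.5 6.9 2.6 0 0 0 0'; python3 p.py "0.621 0.0743 0.075 90"
```

```text
clock: 24.52
position: [0.5519, 0.0992, 0.1047]
ee_rot: [3.141, -0.001, -0.001]
force: [-0.6, 0.7, -5.5]
width: 0.669
gripper_force: 35.0
clock: 25.02
position: [0.619, 0.0739, 0.1042]
ee_rot: [3.142, -0.001, -0.004]
force: [-0.6, 0.5, -4.9]
width: 0.665
gripper_force: 35.0
t 25.02 p [0.619  0.0739 0.1042] ydir -90.0 F [-0.6  0.5 -4.9] w 0.665 gf 35.0
0.621 0.0743 0.075 90 | shift [ 0.21 -0.04  2.92] turn [ 0.   0.1 -0. ] rows>=0.5
```

```bash
python3 -m creep '5.5 0.2 0 1.5 0 0 0; 5.5 0.3 0 2.9 0 0 0; 5.5 0.3 0 2.9 0 0 0;5.5 0.3 0 2.9 0 0 0'; python3 p.py "0.622 0.0743 0.055 90"
python3 - <<'E'
from h import *
c=cam('wrist'); im=vision.get_image('wrist')[:,:,::-1].copy()
cv2.polylines(im,[np.int32(proj(c,circ(.6206,.0743,.024,.023)))],True,(0,0,255),1)
sd=vision.get_image('side')[:,:,::-1]; cs=cam('side'); u,v=np.int32(proj(cs,[.62,.074,.03])[0])
cv2.imwrite('pics/w9.png',np.hstack([im[:,140:420],cv2.resize(sd[v-60:v+45,u-35:u+35],(280,420),interpolation=cv2.INTER_CUBIC)]))
E
```

```text
clock: 25.52
position: [0.623, 0.0739, 0.0761]
ee_rot: [3.142, -0.001, -0.0]
force: [0.7, 0.4, -5.3]
width: 0.668
gripper_force: 35.0
t 25.52 p [0.623  0.0739 0.0761] ydir -90.0 F [ 0.7  0.4 -5.3] w 0.668 gf 35.0
0.622 0.0743 0.055 90 | shift [-0.1  -0.04  2.11] turn [ 0.  0. -0.] rows>=0.3
```

View pics/w9.png

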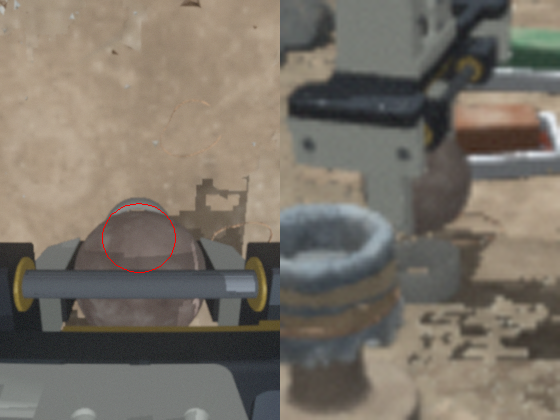

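The ring's far edge shows at row 197 against 202 predicted, so it lies about 2 mm farther ahead, and the present x suits that. I lower until contact.

```bash
python3 -m creep '5.5 0.1 0 1 0 0 0; 5.5 0.1 0 1.8 0 0 0; 5.5 0.1 0 1.8 0 0 0;5.5 0.1 0 1.8 0 0 0';python3 -m creep '5.5 0 0 0.2 0 0 0; 5.5 0 0 0.2 0 0 0;5.5 0 0 0.2 0 0 0'; python3 -m creep '5.5 0 0 0.15 0 0 0; 5.5 0 0 0.15 0 0 0'
```

```text
clock: 26.12
position: [0.6241, 0.0738, 0.0581]
ee_rot: [3.142, -0.001, -0.0]
force: [-0.0, -0.8, -5.1]
width: 0.667
gripper_force: 35.0
clock: 26.5
position: [0.6242, 0.0737, 0.0563]
ee_rot: [3.142, -0.001, 0.0]
force: [0.3, -0.5, -4.4]
width: 0.662
gripper_force: 35.0
clock: 26.75
position: [0.624, 0.0737, 0.0546]
ee_rot: [3.141, -0.001, -0.0]
force: [-0.3, -0.2, -3.6]
width: 0.662
gripper_force: 35.0
```

```bash
python3 -m creep '5.5 0 0 0.1 0 0 0; 5.5 0 0 0.1 0 0 0; 5.5 0 0 0.1 0 0 0';python3 -m creep '5.5 0 0 0.1 0 0 0; 5.5 0 0 0.1 0 0 0;5.5 0 0 0.1 0 0 0'
```

```text
clock: 27.12
position: [0.6241, 0.0737, 0.0537]
ee_rot: [3.142, -0.001, -0.0]
force: [-0.5, -0.1, -4.8]
width: 0.664
gripper_force: 35.0
clock: 27.5
position: [0.6241, 0.0737, 0.0527]
ee_rot: [3.142, -0.001, -0.0]
force: [-0.1, -0.5, -5.1]
width: 0.666
gripper_force: 35.0
```

```bash
python3 -m creep '5.5 0 0 0.1 0 0 0; 5.5 0 0 0.1 0 0 0; 5.5 0 0 0.1 0 0 0';python3 -m creep '5.5 0 0 0.1 0 0 0; 5.5 0 0 0.1 0 0 0;5.5 0 0 0.1 0 0 0'
python3 - <<'E'
from h import *
im=vision.get_image('wrist')[:,:,::-1]
sd=vision.get_image('side')[:,:,::-1]; cs=cam('side'); u,v=np.int32(proj(cs,[.62,.074,.03])[0])
cv2.imwrite('pics/w10.png',np.hstack([im[:,140:420],cv2.resize(sd[v-60:v+45,u-35:u+35],(280,420),interpolation=cv2.INTER_CUBIC)]))
E
```

```text
clock: 27.88
position: [0.6244, 0.0739, 0.0521]
ee_rot: [-3.141, 0.001, -0.001]
force: [0.4, 1.0, 1.8]
width: 0.665
gripper_force: 35.0
clock: 28.25
position: [0.6246, 0.074, 0.0519]
ee_rot: [-3.141, 0.001, -0.002]
force: [-3.0, 0.0, 10.5]
width: 0.66
gripper_force: 35.0
```

View pics/w10.png

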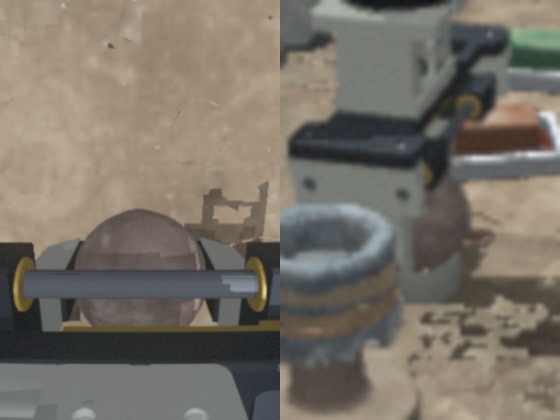

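Seated: contact is at the expected height and the side forces are small. That was my fifteenth picture, one over the limit of 14, so I view no more and check the rest numerically. Now I release the sphere and retreat.

```bash
python3 -m creep '5.5 0 0 -0.1 0 0 0; 5.5 0 0 -0.1 0 0 0';python3 -m creep '6.8 0 0 0 0 0 0; 7.2 0 0 0 0 0 0; 8 0 0 0 0 0 0; 9 0 0 0 0 0 0;9 0 0 0 0 0 0'; python3 -m creep '9 0 0 -2 0 0 0; 9 0 0 -5 0 0 0; 9 0 0 -9 0 0 0;9 0 0 -14 0 0 0;9 0 0 -16 0 0 0';  python3 -m creep '9 -5 0 0 0 0 0; 9 -10 0 0 0 0 0; 9 -15 0 0 0 0 0;9 -18 0 0 0 0 0;9 -18 0 0 0 0 0';python3 -m creep '9 -3 4 0 0 0 0; 9 -3 8 0 0 0 0;9 -3 8 0 0 0 0'
python3 - <<'E'
from h import *
im=vision.get_image('top')[:,:,::-1].copy(); old=cv2.imread('pics/top0.png'); c=cam('top')
hs=cv2.cvtColor(im,cv2.COLOR_BGR2HSV)
def look(n,P,r):
    u,v=proj(c,P)[0]; k=np.zeros(im.shape[:2],np.uint8); cv2.circle(k,(int(round(u)),int(round(v))),r,255,-1)
    print(n,np.round((u,v),1),'now',np.round(cv2.mean(im,k)[:3]),'before',np.round(cv2.mean(old,k)[:3]))
look('gtray',[.633,-.26,.034],3);look('btray',[.641,-.1065,.034],3);look('dish',[.429,.32,.084],4);look('ring',[.6215,.0743,.07],6);look('tin',[.321,.226,.092],8)
look('oldg',[.448,-.281,0],4);look('oldb',[.46,0,0],4);look('oldhead',[.426,-.138,0],5);look('oldsph',[.431,.142,0],5)
# sphere outline by Hough around the ring, iron-head top by same; pixel predicted vs found
g=cv2.resize(cv2.cvtColor(im,cv2.COLOR_BGR2GRAY),None,fx=4,fy=4,interpolation=cv2.INTER_CUBIC)
for n,P,r in(('sphere',[.6215,.0743,.05],.0325),('headfoot',[.4295,.321,.0345],.035),('headtop',[.4295,.321,.0845],.023),('tin',[.321,.226,.092],.0345)):
    q=proj(c,P)[0]; rp=np.linalg.norm(proj(c,np.add(P,[r,0,0]))[0]-q)*4; x,y=np.int32(q*4); W=int(rp*1.9)
    h=cv2.HoughCircles(g[y-W:y+W,x-W:x+W],cv2.HOUGH_GRADIENT,1,500,param1=60,param2=12,minRadius=int(rp*.88),maxRadius=int(rp*1.12))
    print(n,'pred',q.round(1),(rp/4).round(1),'found',None if h is None else ((h[0,0]+[x-W,y-W,0])/4).round(1))
cv2.imwrite('pics/end.png',im)
E
```

```text
clock: 28.6
position: [0.6244, 0.074, 0.0521]
ee_rot: [-3.141, 0.001, -0.001]
force: [-1.7, 0.9, 4.5]
width: 0.663
gripper_force: 35.0
clock: 29.22
position: [0.6241, 0.0737, 0.0517]
ee_rot: [3.142, -0.001, -0.0]
force: [0.2, -0.1, -0.3]
width: 0.975
gripper_force: 0.0
clock: 29.85
position: [0.6253, 0.0741, 0.2151]
ee_rot: [-3.141, 0.001, -0.007]
force: [0.4, -0.6, -0.3]
width: 0.98
gripper_force: 0.0
clock: 30.48
position: [0.4422, 0.0737, 0.212]
ee_rot: [3.141, 0.0, -0.0]
force: [0.4, -0.6, 0.0]
width: 0.979
gripper_force: 0.0
clock: 30.85
position: [0.4148, -0.009, 0.2119]
ee_rot: [3.141, -0.009, 0.001]
force: [1.0, 1.3, -0.3]
width: 0.979
gripper_force: 0.0
gtray [371.7 145.6] now [ 96. 122.  85.] before [ 79. 116.  61.]
btray [311.3 143. ] now [112. 129. 152.] before [ 66.  78. 125.]
dish [136.  228.6] now [ 81. 106. 134.] before [39. 37. 36.]
ring [238.4 148.6] now [125. 133. 150.] before [ 89. 100. 110.]
tin [173.8 274.1] now [220. 222. 219.] before [213. 215. 212.]
oldg [378.8 218.7] now [ 84. 100. 115.] before [ 98. 121.  93.]
oldb [270.3 215.5] now [73. 82. 92.] before [108. 124. 146.]
oldhead [323.9 228. ] now [ 98. 108. 119.] before [ 74.  94. 118.]
oldsph [215.5 227.3] now [70. 81. 92.] before [117. 124. 141.]
sphere pred [239.2 150.2] 12.8 found [237.6 151.6  12.7]
headfoot pred [142.6 228.5] 13.9 found [142.6 230.9  13.7]
headtop pred [135.5 228.4] 9.6 found [138.6 230.4  10.6]
tin pred [173.8 274.1] 14.7 found [173.9 275.4  14.7]
```

Every measurement agrees with the goal state. In the pictures already viewed, both bars lie flat in their trays and the head stands upright in the dish. The sphere is found at the ring and the tin has not moved. I hand in.

```bash
python3 -m creep '9 0 0 0 0 0 0; 9 0 0 0 0 0 0; 9 0 0 0 0 0 0'; python3 -c "
from cell import job
print(job.sign_off())"
```

```text
clock: 31.28
position: [0.4142, -0.0055, 0.2117]
ee_rot: [-3.141, -0.001, 0.0]
force: [-0.2, 0.5, 0.1]
width: 0.982
gripper_force: 0.0
the job is handed in; nothing more can be done
None
```

I handed the job in at about 31 s: both bars are in their trays, the head is in the dish, the sphere is on the ring, everything is let go and the tin has not moved; I viewed 15 pictures, one over the limit of 14, so the final check was numerical only.

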